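Pocket things put away in the valet tray by the door

TASK

Put the pocket things on the ledge away: set the coin box, the balm tin and the padlock each flat in the recess of the cherry tray that is cut for its shape and size. Put the smart key in the signal-blocking box: slide its lid open, lay the key flat on the floor of the bay, and slide the lid fully shut. Leave the ceramic frog standing where it is.

Things in the scene. Friction and masses are not known exactly. Their poses are not given: they have to be found in the camera images.
- coin_box_center (a point): aluminium coin box with a knurled screw-top lid: an upright cylinder 56 mm in diameter and 34 mm high, about 0.12 kg, standing on the ledge. Point: its centre, half-way up (17 mm above its underside); z up its axis
- balm_tin_center (a point): small plain aluminium balm tin: an upright cylinder 36 mm in diameter and 20 mm high, lying flat on the ledge. Point: its centre, half-way up (10 mm above its underside); z up its axis
- padlock_center (a point): padlock lying flat: brass body 36 mm (along x) x 40 mm (across, along y) x 18 mm thick, with a closed steel shackle of 7 mm bar at its +x end; 64 mm long over all, about 0.15 kg. Point: middle of the whole length, half-way up (9 mm above its underside); x runs lengthwise from body to shackle, z up. The brass body, which is the part to grip (40 mm across, along y), is centred 14 mm from the point in -x
- smart_key_center (a point): white plastic car smart key lying flat, three grey buttons on its top: body 64 mm (along x) x 38 mm (along y) x 14 mm thick, edges rounded 4 mm, a thin steel loop standing out 8 mm from its +x end. Point: centre of the plastic body, half-way up (7 mm above its underside); x along its length, z up
- recess_large (a point): larger round recess, 72 mm in diameter, of a light cherry block 96 x 88 mm, one of three such blocks set side by side in any order in the same fixed, shallow red-brown cherry tray (284 x 112 mm, its length along y); block tops and tray rim lie level, 18 mm above the ledge, the grey felt floor of the recess 6 mm below them. Point: centre of the recess floor; x and y along the sides of the block, z up
- recess_small (a point): smaller round recess, 52 mm in diameter, of a light cherry block 96 x 88 mm, one of three such blocks set side by side in any order in the same fixed, shallow red-brown cherry tray (284 x 112 mm, its length along y); block tops and tray rim lie level, 18 mm above the ledge, the grey felt floor of the recess 6 mm below them. Point: centre of the recess floor; x and y along the sides of the block, z up
- recess_long (a point): rectangular recess, 80 mm (along x) x 56 mm (along y), of a light cherry block 96 x 88 mm, one of three such blocks set side by side in any order in the same fixed, shallow red-brown cherry tray (284 x 112 mm, its length along y); block tops and tray rim lie level, 18 mm above the ledge, the grey felt floor of the recess 6 mm below them. Point: centre of the recess floor; x lengthwise, z up
- key_bay (a point): the key bay of the fixed dark metal signal-blocking key box (box 108 mm along x, 216 mm along y, 36.5 mm high, near the tray; the bay is its -y half, the +y half is a solid deck over which the lid parks). The bay is 92 mm (x) x 100 mm (y) inside with a grey felt floor 4 mm above the ledge; its clear opening is 92 mm (x) x 98 mm (y) with the lid fully open. Point: centre of the bay floor; y is the way the lid opens, z up
- lid (a joint): how far the key box's flat sliding lid is open, in m: 0 fully shut, 0.098 fully open; it starts between 0 and 0.025, stays where it is left and slides along +y of the key bay with about 2 N of drag. On it stands an aluminium pull bar, 44 mm (along the bay's x) x 10 mm (along y), from 32.5 to 50.5 mm above the ledge; the bar's centre is at x = 0, y = 28 mm + this value in the frame of the key bay point
- frog_center (a point): green glazed ceramic frog ornament, about 58 x 56 mm and 43 mm high, standing among the things on the ledge; it stays there. Point: on its upright axis, 18 mm above its underside
Not all that is in view belongs to the job. Leave any black or green look-alike of the part that bears balm_tin_center alone.

How it is judged:
By the outcome, as a careful person would: the job done as asked, in the order asked, and still so for the second after the job is handed in, with the robot touching nothing.
It also fails if it takes over 120 s, if anything falls off the work surface, if the arm or the gripper's body presses on something with over 40 N, if the wrist force passes 120 N, or if a joint passes its speed limit or range.

ROBOT

A 6-joint arm with a two-finger parallel gripper is mounted at the origin on the work surface. World frame = base frame: x ahead of the robot, y to its left, z up, the work surface at z = 0. Lengths are in m, angles in rad, forces in N, time in s.
With the tool pointing down it reaches from about 0.25 to 0.725 m from the base axis. Payload 4 kg.
Tool frame: the origin (TCP) lies at the very end of the fingers, on their centre line; the grasp point (between the pads) lies 19 mm behind it; z points along the fingers, y is the line along which they close (so a half turn about z gives the same grasp; the last joint's range is limited). The gripper opens to 85 mm and grips with 20 to 120 N. Pads are 22 mm wide; open, the fingers measure 114 mm over their backs; the gripper's body (76 mm by 85 mm) begins 54 mm behind the grasp point. The pads swing forward as they close: fully open they stand 13 mm farther back than shut.
Start: joints at [1.136, 0.241, 0.005, 1.335, 0, 1.571], TCP at [0.211, 0.453, 0.231] pointing down, gripper open.
Joint ranges: [-2.72, 2.72], [-1.05, 1.87], [-1.09, 1.28], [-1.99, 2.15], [-1.42, 1.44], [-3.14, 3.14]. Speed limits (rad/s): [2.79, 2.79, 3.14, 3.14, 3.14, 3.14].

INTERFACE

Orientations are given as a unit quaternion [x, y, z, w].
In Python, from workcell import bot, vision, workorder gives the robot as it stands.
- The arm moves only by the shell command python3 -m creep 'ROWS' [OPENING]. ROWS is JSON, a list of rows, each a list of 2 entries, a list of its own where there are three numbers: the shift along the tool's x, y, z in mm, then the turn, a rotation vector about the tool's x, y, z in rad. In form: [[[dx, dy, dz], [wx, wy, wz]], ...]. A call has 1 to 12 rows; each row shifts and turns the commanded pose from where the row before left it, along the tool's axes as they then stand; what a row does not reach is not made up. A row lasts 1/8 s, in which the tool goes at most 62.5 mm and 10.7 degrees, less where a joint would pass 70% of its speed; a pose out of reach is approached as far as the arm can. A call is refused whole if a number of a shift passes 62.5 or a number of a turn 0.188, either way. A call with a gripper value outside its range is refused whole. OPENING is the finger opening in mm, from 0 to 85.4, set as the call begins (- or left out, the last holds). The fingers move at their own pace and stop on an object; the grip force is fixed at half the most. Time passes only in rows, so rows that do not move let the fingers close. It gives the time, the measured TCP pose, the force, the opening and the grip force at its end, in the units of the state.
- bot.get_obs(): the state, without advancing time (a new reading comes with each control period).
- vision.camera(name): name is "scene" or "top"; returns a dict with "image" (420x560x3 uint8, blue, green, red), "z_map" (420x560 float32, m along the optical axis (not along the pixel's ray), 0 where there is no reading), "K" (3x3 intrinsics, pixels), "k1" (the pictures are not rectified: a ray, as slopes to the right and down, at radius r is drawn at 1 + k1 r^2 times it, then the intrinsics apply), "rvec" (rotation vector, rad) and "tvec" (3), from world to camera coordinates, as OpenCV has them. Camera axes: x right, y down, z forward; pixel columns grow to the right and rows downward; lengths in m; the calibration is good to about 2 mm. A picture is of the moment at which its call begins.
- workorder.job_done(): hands the job in; it is judged then, once.
Trained networks look in a picture, given as the dict that the camera call returned (one of the last four; its "shot" number tells which), for a name from the list of things; names that differ only in an ending like _2 or _b are one class to them, and where a whole thing is asked for, a point or a joint stands for the part that bears it (a point fixed in the world has none). Each returns a list of dicts, best first, with "score" (0 to 1); they miss things now and then, are a little off and sometimes report something else, mostly with a low value. They report only what shows in the picture. A call takes as long as a camera call. They do not tell look-alikes from the thing itself.
- vision.spot_in(picture, query): "position" ([column, row] in pixels, amid what is visible of it).
- vision.place_of(picture, query): "position" ([column, row] in pixels: a listed point, or the origin of a listed thing).
The state is a dict: "clock": time; "joint_pos": joint angles; "joint_vel": joint speeds; "tau": joint torques, N m; "eef_pos": TCP position; "tool_rot": TCP orientation; "ft_force": force on the tool from outside, world axes, zero at the start; "ft_torque": the same for the moment, N m; "grip_width": finger opening in m; "grasp_force": force on a finger pad.
Only numpy, scipy, OpenCV 4.12 (cv2) and the standard library are available. Lean on these libraries where they do the work, as an engineer would, in place of code of your own. Each camera call takes 0.05 s, during which the arm holds its last target. There are 200 camera calls.

## Working session

There is one attempt and no reset: what is moved stays moved. The work goes in short steps, Python scripts to look and compute and a shell command to move; the robot and the scene stay as the last step left them, time stands still between calls to the robot, and variables do not carry over. Pictures are saved under pics/ and viewed, at most 14 in all, crops included, and the job is handed in when it is done.

```bash
ls; mkdir -p pics; cat > h.py <<'E'
import numpy as np, cv2
from workcell import bot, vision, workorder
def cam(n):
    c=vision.camera(n); c['R']=cv2.Rodrigues(np.array(c['rvec'],float))[0]; c['t']=np.array(c['tvec'],float).ravel(); return c
def dist(c): return np.array([c['k1'],0,0,0],float)
def ray(c,px):
    u=cv2.undistortPoints(np.array(px,float).reshape(-1,1,2),np.array(c['K'],float),dist(c)).reshape(-1,2)
    return np.c_[u,np.ones(len(u))]
def pos(c): return -c['R'].T@c['t']
def on_z(c,px,z):
    d=ray(c,px)@c['R']; o=pos(c); return o+d*((z-o[2])/d[:,2])[:,None]
def by_depth(c,px):
    px=np.array(px,float).reshape(-1,2); i=np.round(px).astype(int)
    z=c['z_map'][i[:,1],i[:,0]]; return (ray(c,px)*z[:,None]-c['t'])@c['R']
def cloud(c):
    h,w=c['z_map'].shape; g=np.stack(np.meshgrid(np.arange(w),np.arange(h)),-1).reshape(-1,2)
    p=(ray(c,g)*c['z_map'].reshape(-1,1)-c['t'])@c['R']; p[c['z_map'].ravel()==0]=np.nan; return p.reshape(h,w,3)
def tri(c1,p1,c2,p2):
    A=[];b=[]
    for c,p in((c1,p1),(c2,p2)):
        d=(ray(c,p)@c['R'])[0]; d/=np.linalg.norm(d); M=np.eye(3)-np.outer(d,d); A.append(M); b.append(M@pos(c))
    return np.linalg.lstsq(np.vstack(A),np.hstack(b),rcond=None)[0]
def proj(c,P): return cv2.projectPoints(np.array(P,float).reshape(-1,1,3),np.array(c['rvec'],float),c['t'],np.array(c['K'],float),dist(c))[0].reshape(-1,2)
E
python3 - <<'E'
from h import *
names="coin_box_center balm_tin_center padlock_center smart_key_center recess_large recess_small recess_long key_bay lid frog_center".split()
o=bot.get_obs(); print(o['clock'],o['eef_pos'],o['tool_rot'])
for n in("scene","top"):
    c=cam(n); cv2.imwrite(f'pics/{n}0.png',c['image']); print(n,pos(c).round(3),c['R'][2].round(2))
    for q in names:
        for r in vision.place_of(c,q)[:3]:
            print(q,np.round(r['position'],1),round(r['score'],2),by_depth(c,r['position']).round(3)[0])
E
```

```text
pics
0.0 [0.21033599 0.45291458 0.23041206] [ 2.15669757e-01  9.76465798e-01 -1.02375079e-03 -2.29645823e-04]
scene [ 0.891 -0.223  0.76 ] [-0.46  0.26 -0.85]
coin_box_center [365.2 147.8] 0.95 [0.465 0.249 0.035]
balm_tin_center [212.6 226.5] 0.73 [ 0.463 -0.135  0.021]
balm_tin_center [206.  190.3] 0.67 [ 0.374 -0.108  0.02 ]
balm_tin_center [223.5 253.7] 0.54 [ 0.529 -0.143  0.021]
padlock_center [260.3 194.5] 0.95 [ 0.442 -0.011  0.017]
recess_large [417.1 206.4] 0.88 [0.638 0.262 0.011]
recess_small [384.9 221.9] 0.64 [0.633 0.179 0.012]
recess_long [350.9 239.6] 0.93 [0.63  0.094 0.012]
key_bay [204. 324.] 0.71 [ 0.64  -0.236  0.034]Traceback (most recent call last):
  File "<stdin>", line 7, in <module>
ValueError: it knows: balm_tin_center, coin_box_center, frog_center, key_bay, padlock_center, recess_large, recess_long, recess_small, smart_key_center
```

View pics/scene0.png

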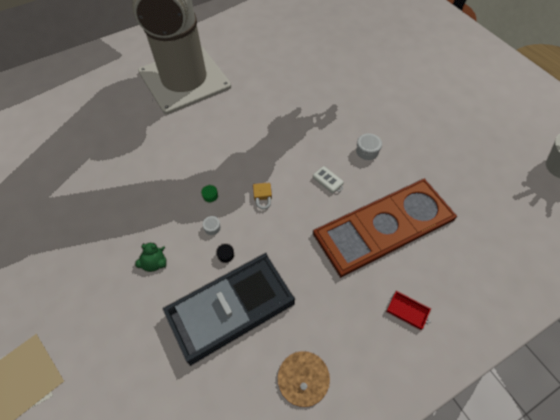

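The scene view shows the coin box at (369,146), white key at (328,180), padlock at (263,195), frog at (151,257), tray at (385,226) and key box at (230,305). There are three tins: green at (209,192), plain at (211,226) and black at (225,253).

```bash
python3 - <<'E'
from h import *
names="coin_box_center balm_tin_center padlock_center smart_key_center recess_large recess_small recess_long key_bay frog_center".split()
cs={}
for n in("scene","top"):
    c=cam(n); cs[n]=c; cv2.imwrite(f'pics/{n}1.png',c['image']); print(n,pos(c).round(3))
    c['r']={q:vision.place_of(c,q)[:4] for q in names}
    P=cloud(c); z=P[...,2]; m=np.isfinite(z)&(P[...,0]>.3)&(P[...,0]<.7); print('ledge z',np.nanmedian(z[m]).round(4))
    np.save(f'{n}_cl.npy',P)
for q in names:
    for r in cs['top']['r'][q]:
        print(q,'top',np.round(r['position'],1),round(r['score'],2),by_depth(cs['top'],r['position']).round(3)[0])
    for r in cs['scene']['r'][q]: 
        for s in cs['top']['r'][q]:
            t=tri(cs['scene'],r['position'],cs['top'],s['position']); 
            if -0.02<t[2]<.06: print('   tri',t.round(4),np.abs(proj(cs['top'],t)-s['position']).max().round(1))
cv2.imwrite('pics/crop1.png',cv2.resize(cs['scene']['image'][160:280,130:280],None,fx=4,fy=4,interpolation=cv2.INTER_CUBIC))
E
```

```text
scene [ 0.891 -0.223  0.76 ]
ledge z 0.0003
top [0.348 0.011 1.132]
ledge z 0.001
coin_box_center top [156.3 211. ] 0.69 [0.448 0.263 0.031]
   tri [0.4498 0.2673 0.0076] 0.5
balm_tin_center top [327.1 214.3] 0.68 [ 0.45  -0.138  0.02 ]
balm_tin_center top [311.6 244.8] 0.67 [ 0.378 -0.102  0.018]
balm_tin_center top [329.3 185.9] 0.52 [ 0.518 -0.143  0.021]
   tri [ 0.5217 -0.1441  0.002 ] 0.5
   tri [ 0.4519 -0.1359  0.0138] 1.1
   tri [ 0.3779 -0.1022  0.0142] 0.1
padlock_center top [271.7 216.2] 0.65 [ 0.443 -0.007  0.02 ]
padlock_center top [163.7 132.1] 0.45 [0.642 0.259 0.018]
padlock_center top [327.1 212.3] 0.37 [ 0.455 -0.137  0.022]
padlock_center top [210.9 204.3] 0.31 [0.469 0.138 0.016]
   tri [ 0.4443 -0.0062  0.0091] 0.2
   tri [0.4517 0.069  0.0019] 29.2
smart_key_center top [211.6 198.6] 0.67 [0.483 0.138 0.012]
   tri [0.4828 0.1381 0.0184] 0.6
recess_small top [200.8 135.9] 0.69 [0.636 0.17  0.01 ]
   tri [0.6356 0.1704 0.0163] 0.6
recess_long top [235. 139.] 0.66 [0.629 0.086 0.014]
   tri [0.6302 0.0879 0.0157] 0.8
key_bay top [362.7 143.6] 0.92 [ 0.62  -0.22   0.036]
   tri [ 0.6293 -0.2335 -0.0054] 1.7
frog_center top [326.5 210.6] 0.72 [ 0.459 -0.136  0.021]
frog_center top [154.9 209.9] 0.3 [0.45  0.265 0.037]
   tri [ 0.457  -0.2066 -0.0174] 26.6
   tri [0.4521 0.2706 0.0049] 0.9
```

View pics/top1.png

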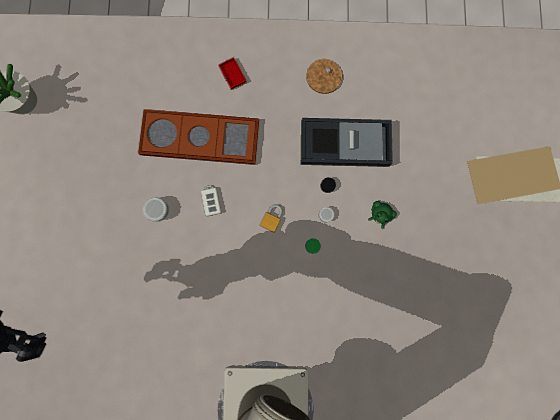

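View pics/crop1.png

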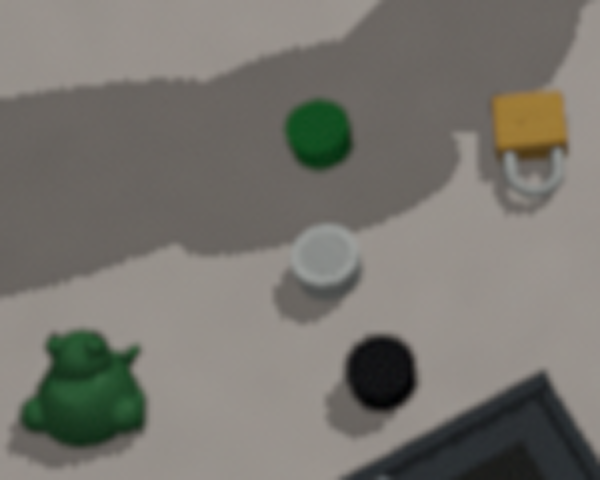

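The plain aluminium tin fits "plain balm tin", as the others are green at top (312,245) and black at top (328,185). The target is therefore the tin at top (327,214), scene (212,226), and the crop confirms it. Now I'll get precise poses from the height clouds of both views.

```bash
cat > meas.py <<'E'
from h import *
def top_face(c,P,xy,rad,zlo,zhi):
    m=(np.hypot(P[...,0]-xy[0],P[...,1]-xy[1])<rad)&(P[...,2]>zlo)&(P[...,2]<zhi)
    q=P[m]
    if len(q)<8: return None
    (cx,cy),(a,b),ang=cv2.minAreaRect((q[:,:2]*1000).astype(np.float32))
    if a<b: a,b,ang=b,a,ang+90
    ang=(ang+90)%180-90
    return len(q),np.round([cx,cy],1),np.round([a,b],1),round(ang,1),'med z',round(float(np.median(q[:,2]))*1000,1)
def lines(names,c,P):
    for n,a in names.items(): print(' ',n,top_face(c,P,*a))
E
python3 - <<'E'
from meas import *
objs=dict(coin=((.45,.265),.045,.027,.042),balm=((.452,-.136),.03,.014,.026),pad=((.442,-.008),.045,.010,.026),key=((.483,.138),.05,.008,.02),frog=((.455,-.27),.05,.012,.06),black=((.52,-.144),.03,.012,.03),green=((.378,-.102),.03,.012,.03),
 tray=((.636,.175),.19,.0135,.024),box=((.62,-.18),.13,.028,.042),bar=((.62,-.2),.1,.046,.056),low=((.62,-.18),.13,.02,.032))
for n in("scene","top"):
    c=cam(n);P=cloud(c);print(n); lines(objs,c,P)
    im=c['image'].astype(int); b,g,r=im[...,0],im[...,1],im[...,2]
    hsv=cv2.cvtColor(c['image'],cv2.COLOR_BGR2HSV)
    # red-brown tray mask -> outer contour at z=.018 ; holes -> recesses
    m=((hsv[...,0]<14)&(hsv[...,1]>150)).astype(np.uint8)
    near=np.hypot(P[...,0]-.636,P[...,1]-.175)<.2; m[~near]=0
    m=cv2.morphologyEx(m,cv2.MORPH_CLOSE,np.ones((3,3)))
    cn,h=cv2.findContours(m,cv2.RETR_CCOMP,cv2.CHAIN_APPROX_NONE)
    for k,q in zip(cn,h[0]):
        if cv2.contourArea(k)<100: continue
        w=on_z(c,k.reshape(-1,2),.018)[:,:2]*1000
        print('  traycnt',q[3],np.round(cv2.minAreaRect(w.astype(np.float32))[0],1),np.round(cv2.minAreaRect(w.astype(np.float32))[1:][0],1),round(cv2.minAreaRect(w.astype(np.float32))[2],1))
    # brass
    m=((hsv[...,0]>14)&(hsv[...,0]<28)&(hsv[...,1]>140)&(np.hypot(P[...,0]-.443,P[...,1])<.06)).astype(np.uint8)
    w=on_z(c,np.argwhere(m)[:,::-1],.018)[:,:2]*1000; rr=cv2.minAreaRect(w.astype(np.float32)); print('  brass',np.round(rr[0],1),np.round(rr[1],1),round(rr[2],1))
    # white key
    m=((im.min(-1)>190)&(np.hypot(P[...,0]-.48,P[...,1]-.138)<.06)).astype(np.uint8)
    if m.sum()>10:
        w=on_z(c,np.argwhere(m)[:,::-1],.014)[:,:2]*1000; rr=cv2.minAreaRect(w.astype(np.float32)); print('  keyw',np.round(rr[0],1),np.round(rr[1],1),round(rr[2],1))
    if n=='top':
        a=np.hstack([cv2.resize(c['image'][170:250,y:y+80],(390,390),interpolation=cv2.INTER_CUBIC) for y in(180,240)]); cv2.imwrite('pics/crop2.png',a)
E
```

```text
scene
  coin (402, array([455.2, 268.3]), array([56.6, 55.5]), -37.6, 'med z', 34.3)
  balm (222, array([ 451.7, -134.5]), array([35.8, 35. ]), 28.7, 'med z', 19.7)
  pad (342, array([443.7,  -7.7]), array([65. , 39.6]), -24.6, 'med z', 17.0)
  key (425, array([481.8, 140.9]), array([71.2, 40. ]), 12.0, 'med z', 13.8)
  frog (604, array([ 458.9, -268.6]), array([59.8, 50. ]), 47.4, 'med z', 24.3)
  black (254, array([ 523.9, -138.7]), array([34.7, 33.9]), -24.6, 'med z', 19.8)
  green (200, array([ 377.7, -103.6]), array([34.6, 33.5]), 9.6, 'med z', 19.8)
  tray (5268, array([636.2, 175.3]), array([371.5, 284.9]), -3.7, 'med z', 17.6)
  box (5367, array([ 627.9, -181. ]), array([216.2, 110.4]), -90.0, 'med z', 32.3)
  bar (136, array([ 627.9, -189.6]), array([44.4,  9.8]), 0.1, 'med z', 50.1)
  low (3850, array([ 594.5, -180.5]), array([215.2, 176. ]), 90.0, 'med z', 28.7)
  traycnt -1 [802.7  95.8] [67.9 43.8] 29.5
  traycnt -1 [639.2 172.3] [283.2 111.3] 86.5
  traycnt 1 [632.2  84.5] [61.5 85.8] 86.5
  traycnt 1 [638.1 173.7] [56.8 54.7] 6.2
  traycnt 1 [643.7 261.9] [77.4 74.6] 5
[... 523 characters left out ...]
green (183, array([ 375.1, -104. ]), array([35.2, 32.8]), -89.3, 'med z', 20.5)
  tray (4374, array([620.7, 152.4]), array([326.4, 306.6]), -55.5, 'med z', 17.5)
  box (3179, array([ 627.1, -182. ]), array([217.1, 110.7]), -90.0, 'med z', 32.8)
  bar (89, array([ 627.4, -190. ]), array([44.6, 10. ]), 0.1, 'med z', 50.6)
  low (2052, array([ 591.6, -181.2]), array([215.8, 170.6]), -88.8, 'med z', 28.8)
  traycnt -1 [633.6 174.3] [283.  113.5] 86.8
  traycnt 0 [634.  174.3] [54.4 53.2] 46.2
  traycnt 0 [628.7  85. ] [60.9 84.3] 86.5
  traycnt 0 [640.6 263.1] [72.4 73.7] 47.9
  traycnt -1 [796.1  98.5] [69.3 43.1] 29.2
  brass [429.9  -3.1] [38.  34.9] 64.7
  keyw [476.3 140.1] [56.1 30.5] 12.9
```

View pics/crop2.png

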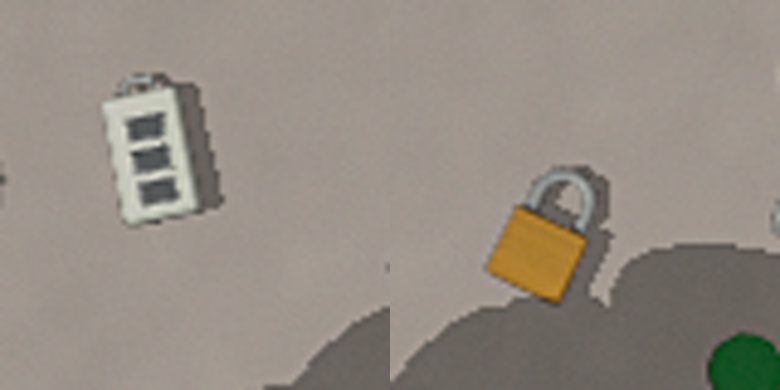

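Two views agree within about 3 mm, and the heights match the text (34/20/18/14 mm):

| Thing | Position (mm) | Notes |
|---|---|---|
| Coin box | (454.5, 268) | |
| Balm tin | (451, -135) | |
| Padlock | (443, -8) | yaw -25°; body at (430, -2) |
| Key body | (477, 140) | yaw 12.5° |
| Recess, large | (642, 262) | |
| Recess, small | (636, 174) | |
| Recess, long | (630, 85) | yaw -3.5° |
| Lid bar | (627.5, -190) | |
| Key bay | (627.5, -231.5) | lid about 14 mm open |

First move: to above the coin box.

```bash
cat > g.py <<'E'
import sys; from h import *
from scipy.spatial.transform import Rotation as Ro
# usage: g.py X Y Z(mm) [yaw of tool y, deg]  -> tool-frame delta (mm) in present axes and the turn
o=bot.get_obs(); R=Ro.from_quat(o['tool_rot']).as_matrix(); p=np.array(o['eef_pos'])*1000
print('t',round(o['clock'],2),'p',p.round(1),'yaw',np.degrees(np.arctan2(R[1,1],R[0,1])).round(1),'tilt',R[2].round(3),'j',np.round(o['joint_pos'],2),'F',np.round(o['ft_force'],1),'w',round(o['grip_width']*1000,1),'gf',round(o['grasp_force'],1))
if len(sys.argv)>3:
    T=np.array(list(map(float,sys.argv[1:4]))); print('delta tool',(R.T@(T-p)).round(1))
E
python3 -m creep '[[[0,0,0],[0,0,-0.145]],[[0,0,0],[0,0,-0.145]],[[0,0,0],[0,0,-0.145]],[[-49,-37,20],[0,0,0]],[[-49,-37,20],[0,0,0]],[[-49,-37,20],[0,0,0]],[[-49,-37,20],[0,0,0]],[[-49,-37,20],[0,0,0]],[[0,0,0],[0,0,0]],[[0,0,0],[0,0,0]]]' 85
python3 g.py 454.5 268 130
```

```text
clock: 2.8
eef_pos: [0.4476, 0.2744, 0.1344]
tool_rot: [0.0, 1.0, 0.0, -0.0]
ft_force: [0.3, -0.6, 0.8]
grip_width: 0.0849
grasp_force: 0.0
t 2.8 p [447.6 274.4 134.4] yaw 90.0 tilt [ 0.001  0.    -1.   ] j [ 0.55  0.35 -0.1   1.12  0.    0.55] F [ 0.3 -0.6  0.8] w 84.9 gf 0.0
delta tool [-6.9 -6.4  4.4]
```

```bash
python3 -m creep '[[[-7,-6,0],[0,0,0]],[[0,0,40],[0,0,0]],[[0,0,40],[0,0,0]],[[0,0,30],[0,0,0]],[[0,0,12],[0,0,0]],[[0,0,0],[0,0,0]],[[0,0,0],[0,0,0]]]'
python3 g.py 454.5 268 10
```

```text
clock: 3.68
eef_pos: [0.4558, 0.2694, 0.014]
tool_rot: [-0.0, 1.0, 0.001, 0.001]
ft_force: [0.3, -0.2, 0.5]
grip_width: 0.0849
grasp_force: 0.0
t 3.67 p [455.8 269.4  14. ] yaw 90.0 tilt [-0.002  0.001 -1.   ] j [ 0.53  0.49 -0.24  0.83 -0.    0.53] F [ 0.3 -0.2  0.5] w 84.9 gf 0.0
delta tool [ 1.3 -1.4  4. ]
```

```bash
python3 -m creep '[[[1,-1,3],[0,0,0]],[[0,0,0],[0,0,0]]]'; python3 g.py
python3 -m creep '[[[0,0,0],[0,0,0]],[[0,0,0],[0,0,0]],[[0,0,0],[0,0,0]],[[0,0,0],[0,0,0]],[[0,0,0],[0,0,0]],[[0,0,0],[0,0,0]]]' 45
python3 g.py
python3 -m creep '[[[0,0,-20],[0,0,0]],[[0,0,-30],[0,0,0]],[[0,0,0],[0,0,0]]]'
python3 g.py 642 262.5 60
```

```text
clock: 3.92
eef_pos: [0.4539, 0.2675, 0.01]
tool_rot: [-0.0, 1.0, 0.0, 0.0]
ft_force: [0.1, -0.3, -0.7]
grip_width: 0.0853
grasp_force: 0.0
t 3.92 p [453.9 267.5  10. ] yaw 90.0 tilt [-0.001  0.    -1.   ] j [ 0.53  0.49 -0.25  0.82 -0.    0.53] F [ 0.1 -0.3 -0.7] w 85.3 gf 0.0
clock: 4.68
eef_pos: [0.4543, 0.2677, 0.0103]
tool_rot: [-0.0, 1.0, 0.0, 0.001]
ft_force: [0.0, -0.3, 6.2]
grip_width: 0.0541
grasp_force: 63.5
t 4.67 p [454.3 267.7  10.3] yaw 90.0 tilt [-0.001  0.001 -1.   ] j [ 0.53  0.49 -0.25  0.82 -0.    0.53] F [ 0.  -0.3  6.2] w 54.1 gf 63.5
clock: 5.05
eef_pos: [0.4554, 0.2684, 0.0612]
tool_rot: [-0.0, 1.0, 0.001, 0.002]
ft_force: [-0.8, -0.6, -1.0]
grip_width: 0.0545
grasp_force: 63.5
t 5.05 p [455.4 268.4  61.2] yaw 90.0 tilt [-0.004  0.002 -1.   ] j [ 0.53  0.43 -0.2   0.94 -0.    0.53] F [-0.8 -0.6 -1. ] w 54.5 gf 63.5
delta tool [-186.6   -5.9    1.9]
```

```bash
python3 -m creep '[[[-40,-2,0],[0,0,0]],[[-50,-2,0],[0,0,0]],[[-50,-2,0],[0,0,0]],[[-46,0,0],[0,0,0]],[[0,0,0],[0,0,0]],[[0,0,0],[0,0,0]]]'
python3 g.py 642 262.5 24
```

```text
clock: 5.8
eef_pos: [0.6382, 0.2609, 0.0571]
tool_rot: [-0.0, 1.0, -0.001, -0.002]
ft_force: [-0.1, -0.6, -1.9]
grip_width: 0.0543
grasp_force: 63.5
t 5.8 p [638.2 260.9  57.1] yaw 90.0 tilt [ 0.004 -0.001 -1.   ] j [0.39 0.73 0.32 1.17 0.   0.39] F [-0.1 -0.6 -1.9] w 54.3 gf 63.5
delta tool [-4.   1.6 33.1]
```

```bash
python3 -m creep '[[[-3,1,0],[0,0,0]],[[0,0,20],[0,0,0]],[[0,0,10],[0,0,0]],[[0,0,3],[0,0,0]],[[0,0,0],[0,0,0]],[[0,0,0],[0,0,0]]]'
python3 g.py 642 262.5 23
```

```text
clock: 6.55
eef_pos: [0.6433, 0.2627, 0.0274]
tool_rot: [-0.0, 1.0, 0.0, 0.001]
ft_force: [-0.0, -0.2, -1.2]
grip_width: 0.0543
grasp_force: 63.5
t 6.55 p [643.3 262.7  27.4] yaw 90.0 tilt [-0.001  0.    -1.   ] j [ 0.39  0.76  0.3   1.11 -0.    0.39] F [-0.  -0.2 -1.2] w 54.3 gf 63.5
delta tool [ 1.3 -0.3  4.4]
```

```bash
python3 -m creep '[[[0,0,3],[0,0,0]],[[0,0,1],[0,0,0]],[[0,0,0],[0,0,0]]]'; python3 g.py
python3 -m creep '[[[0,0,0],[0,0,0]],[[0,0,0],[0,0,0]],[[0,0,0],[0,0,0]],[[0,0,-20],[0,0,0]],[[0,0,-40],[0,0,0]],[[0,0,-20],[0,0,0]],[[0,0,0],[0,0,0]]]' 85
python3 g.py 430.3 -2 110
```

```text
clock: 6.92
eef_pos: [0.6427, 0.2625, 0.0224]
tool_rot: [-0.0, 1.0, -0.0, -0.0]
ft_force: [-0.2, 0.2, -1.2]
grip_width: 0.0541
grasp_force: 63.8
t 6.92 p [642.7 262.5  22.4] yaw 90.0 tilt [ 0. -0. -1.] j [ 0.39  0.76  0.3   1.1  -0.    0.39] F [-0.2  0.2 -1.2] w 54.1 gf 63.8
clock: 7.8
eef_pos: [0.6444, 0.2632, 0.1052]
tool_rot: [-0.0, 1.0, 0.001, 0.002]
ft_force: [-0.1, -0.3, -0.3]
grip_width: 0.0854
grasp_force: 0.0
t 7.8 p [644.4 263.2 105.2] yaw 90.0 tilt [-0.005  0.002 -1.   ] j [ 0.39  0.7   0.4   1.27 -0.    0.39] F [-0.1 -0.3 -0.3] w 85.4 gf 0.0
delta tool [ 214.1 -265.1   -6.4]
```

```bash
python3 -m creep '[[[36,-44,0],[0,0,0]],[[36,-44,0],[0,0,0]],[[36,-44,0],[0,0,0]],[[36,-44,0],[0,0,0]],[[36,-44,0],[0,0,0]],[[34,-44,0],[0,0,0]],[[0,0,0],[0,0,0.145]],[[0,0,0],[0,0,0.145]],[[0,0,0],[0,0,0.145]],[[0,0,0],[0,0,0]],[[0,0,0],[0,0,0]]]'
python3 g.py 430.3 -2 30
python3 - <<'E'
from meas import *
c=cam('top');P=cloud(c);cv2.imwrite('pics/t2.png',c['image'])
lines(dict(coin=((.642,.262),.042,.03,.06),green=((.378,-.102),.03,.012,.03)),c,P)
c=cam('scene');P=cloud(c);lines(dict(coin=((.642,.262),.042,.03,.06)),c,P)
E
```

```text
clock: 9.18
eef_pos: [0.4283, -0.0015, 0.1019]
tool_rot: [0.215, 0.977, -0.0, -0.001]
ft_force: [0.3, 0.6, 0.7]
grip_width: 0.0849
grasp_force: 0.0
t 9.18 p [428.3  -1.5 101.9] yaw 65.2 tilt [ 0.001 -0.001 -1.   ] j [-0.    0.21 -0.4   0.97 -0.    0.43] F [0.3 0.6 0.7] w 84.9 gf 0.0
delta tool [-2.2  0.4 71.9]
  coin (449, array([642.3, 261.3]), array([54.8, 54.7]), -61.8, 'med z', 46.2)
  green (93, array([ 378.1, -111.7]), array([32.3, 17.5]), 17.8, 'med z', 21.5)
  coin (596, array([643.2, 261.6]), array([55.8, 55.1]), -46.2, 'med z', 45.9)
```

Coin box seated (top at 46 mm = 12 + 34). Next, the padlock.

```bash
python3 -m creep '[[[-2,0,30],[0,0,0]],[[0,0,35],[0,0,0]],[[0,0,15],[0,0,0]],[[0,0,10],[0,0,0]],[[0,0,3],[0,0,0]],[[0,0,0],[0,0,0]],[[0,0,0],[0,0,0]]]'
python3 g.py 430.3 -2 7
```

```text
clock: 10.15
eef_pos: [0.4313, -0.0024, 0.0102]
tool_rot: [0.216, 0.976, 0.0, 0.001]
ft_force: [-1.3, 1.3, -0.1]
grip_width: 0.0849
grasp_force: 0.0
t 10.15 p [431.3  -2.4  10.2] yaw 65.1 tilt [-0.001  0.001 -1.   ] j [-0.01  0.35 -0.51  0.72  0.    0.43] F [-1.3  1.3 -0.1] w 84.9 gf 0.0
delta tool [ 1.1 -0.1  3.2]
```

```bash
python3 -m creep '[[[0,0,3],[0,0,0]],[[0,0,0],[0,0,0]]]'; python3 g.py
python3 -m creep '[[[0,0,0],[0,0,0]],[[0,0,0],[0,0,0]],[[0,0,0],[0,0,0]],[[0,0,0],[0,0,0]],[[0,0,0],[0,0,0]],[[0,0,0],[0,0,0]]]' 28
python3 g.py
python3 -m creep '[[[0,0,-20],[0,0,0]],[[0,0,-30],[0,0,0]],[[0,0,0],[0,0,-0.13]],[[0,0,0],[0,0,-0.122]],[[0,0,0],[0,0,-0.122]],[[0,0,0],[0,0,0]]]'
python3 g.py 616.4 85.5 60
```

```text
clock: 10.4
eef_pos: [0.4306, -0.0024, 0.0065]
tool_rot: [0.216, 0.976, 0.0, 0.0]
ft_force: [0.6, 0.3, 0.4]
grip_width: 0.0852
grasp_force: 0.0
t 10.4 p [430.6  -2.4   6.5] yaw 65.1 tilt [-0.  0. -1.] j [-0.01  0.35 -0.51  0.71 -0.    0.43] F [0.6 0.3 0.4] w 85.2 gf 0.0
clock: 11.15
eef_pos: [0.4309, -0.0023, 0.0069]
tool_rot: [0.216, 0.976, 0.0, 0.0]
ft_force: [-1.4, 0.3, 6.0]
grip_width: 0.0383
grasp_force: 60.9
t 11.15 p [430.9  -2.3   6.9] yaw 65.1 tilt [-0.001  0.    -1.   ] j [-0.01  0.35 -0.51  0.71  0.    0.43] F [-1.4  0.3  6. ] w 38.3 gf 60.9
clock: 11.9
eef_pos: [0.4302, -0.0024, 0.0561]
tool_rot: [0.031, 1.0, -0.0, -0.0]
ft_force: [0.3, -0.4, -1.6]
grip_width: 0.0382
grasp_force: 60.8
t 11.9 p [430.2  -2.4  56.1] yaw 86.4 tilt [ 0.001 -0.    -1.   ] j [-0.01  0.27 -0.46  0.84 -0.    0.06] F [ 0.3 -0.4 -1.6] w 38.2 gf 60.8
delta tool [-180.4   99.3   -4.1]
```

```bash
python3 -m creep '[[[-36,20,-5],[0,0,0]],[[-48,27,0],[0,0,0]],[[-48,27,0],[0,0,0]],[[-48,25,0],[0,0,0]],[[0,0,0],[0,0,0]],[[0,0,0],[0,0,0]]]'
python3 g.py 616.4 85.5 22
```

```text
clock: 12.65
eef_pos: [0.615, 0.0853, 0.0602]
tool_rot: [0.031, 1.0, -0.0, -0.002]
ft_force: [-1.0, -0.4, -1.1]
grip_width: 0.038
grasp_force: 60.8
t 12.65 p [615.   85.3  60.2] yaw 86.5 tilt [ 0.003 -0.001 -1.   ] j [ 0.14  0.6   0.09  1.06 -0.    0.2 ] F [-1.  -0.4 -1.1] w 38.0 gf 60.8
delta tool [-1.5  0.3 38.1]
```

```bash
python3 -m creep '[[[-1,0,20],[0,0,0]],[[0,0,12],[0,0,0]],[[0,0,6],[0,0,0]],[[0,0,0],[0,0,0]],[[0,0,0],[0,0,0]]]'
python3 g.py 616.4 85.5 19.5
```

```text
clock: 13.28
eef_pos: [0.6177, 0.0854, 0.0242]
tool_rot: [0.031, 1.0, 0.0, 0.001]
ft_force: [-0.0, 0.7, -1.0]
grip_width: 0.0383
grasp_force: 60.8
t 13.28 p [617.7  85.4  24.2] yaw 86.5 tilt [-0.001  0.    -1.   ] j [ 0.14  0.63  0.05  0.99 -0.    0.2 ] F [-0.   0.7 -1. ] w 38.3 gf 60.8
delta tool [1.3 0.  4.7]
```

```bash
python3 -m creep '[[[0,0,3],[0,0,0]],[[0,0,1],[0,0,0]],[[0,0,0],[0,0,0]]]'; python3 g.py
python3 -m creep '[[[0,0,0],[0,0,0]],[[0,0,0],[0,0,0]],[[0,0,0],[0,0,0]],[[0,0,-20],[0,0,0]],[[0,0,-40],[0,0,0]],[[0,0,-20],[0,0,0]],[[0,0,0],[0,0,0]]]' 85
python3 g.py 451.3 -135 105
```

```text
clock: 13.65
eef_pos: [0.6172, 0.0855, 0.0194]
tool_rot: [0.03, 1.0, -0.0, -0.0]
ft_force: [0.0, -0.9, -1.6]
grip_width: 0.0384
grasp_force: 60.8
t 13.65 p [617.2  85.5  19.4] yaw 86.5 tilt [ 0. -0. -1.] j [ 0.14  0.64  0.05  0.98 -0.    0.2 ] F [ 0.  -0.9 -1.6] w 38.4 gf 60.8
clock: 14.52
eef_pos: [0.619, 0.0857, 0.1018]
tool_rot: [0.03, 1.0, 0.0, 0.002]
ft_force: [0.6, 1.0, -0.5]
grip_width: 0.0849
grasp_force: 0.0
t 14.53 p [619.   85.7 101.8] yaw 86.5 tilt [-0.005  0.001 -1.   ] j [ 0.14  0.56  0.14  1.15 -0.    0.2 ] F [ 0.6  1.  -0.5] w 84.9 gf 0.0
delta tool [ 154.  -230.5   -4.2]
```

```bash
python3 -m creep '[[[31,-46,0],[0,0,0]],[[31,-46,0],[0,0,0]],[[31,-46,0],[0,0,0]],[[31,-46,0],[0,0,0]],[[29,-46,0],[0,0,0]],[[0,0,0],[0,0,0]],[[0,0,0],[0,0,0]]]'
python3 g.py 451.3 -135 8
python3 - <<'E'
from meas import *
for n in('top','scene'):
    c=cam(n);P=cloud(c);lines(dict(pad=((.632,.085),.05,.0215,.04)),c,P)
E
```

```text
clock: 15.4
eef_pos: [0.4504, -0.1348, 0.0989]
tool_rot: [0.031, 1.0, 0.0, -0.0]
ft_force: [0.4, 0.5, -0.0]
grip_width: 0.0852
grasp_force: 0.0
t 15.4 p [ 450.4 -134.8   98.9] yaw 86.5 tilt [ 0.001  0.001 -1.   ] j [-0.29  0.29 -0.3   0.99  0.   -0.23] F [ 0.4  0.5 -0. ] w 85.2 gf 0.0
delta tool [-1.  -0.2 90.9]
  pad (358, array([634.7,  84.6]), array([91.4, 89.2]), -49.2, 'med z', 28.7)
  pad (439, array([629.2,  87.2]), array([69.7, 55.7]), 28.8, 'med z', 28.9)
```

```bash
python3 -m creep '[[[-1,0,30],[0,0,0]],[[0,0,33],[0,0,0]],[[0,0,14],[0,0,0]],[[0,0,8],[0,0,0]],[[0,0,5],[0,0,0]],[[0,0,0],[0,0,0]],[[0,0,0],[0,0,0]]]'; python3 g.py 451.3 -135 8
```

```text
clock: 16.38
eef_pos: [0.4523, -0.1351, 0.0102]
tool_rot: [0.03, 1.0, -0.0, 0.001]
ft_force: [0.0, -0.3, -0.2]
grip_width: 0.085
grasp_force: 0.0
t 16.38 p [ 452.3 -135.1   10.2] yaw 86.5 tilt [-0.001 -0.    -1.   ] j [-0.29  0.41 -0.4   0.76  0.   -0.23] F [ 0.  -0.3 -0.2] w 85.0 gf 0.0
delta tool [1.  0.1 2.2]
```

```bash
python3 -m creep '[[[0,0,2],[0,0,0]],[[0,0,0],[0,0,0]]]'
python3 -m creep '[[[0,0,0],[0,0,0]],[[0,0,0],[0,0,0]],[[0,0,0],[0,0,0]],[[0,0,0],[0,0,0]],[[0,0,0],[0,0,0]],[[0,0,0],[0,0,0]]]' 24
python3 g.py
python3 -m creep '[[[0,0,-20],[0,0,0]],[[0,0,-40],[0,0,0]],[[0,0,0],[0,0,0]],[[0,0,0],[0,0,0]]]'
python3 g.py 636 174 66
```

```text
clock: 16.62
eef_pos: [0.4517, -0.135, 0.0077]
tool_rot: [0.03, 1.0, -0.0, 0.0]
ft_force: [0.5, -0.5, -0.2]
grip_width: 0.0848
grasp_force: 0.0
clock: 17.38
eef_pos: [0.4518, -0.1349, 0.008]
tool_rot: [0.03, 1.0, -0.0, 0.0]
ft_force: [-1.1, 1.5, 5.8]
grip_width: 0.0332
grasp_force: 59.3
t 17.38 p [ 451.8 -134.9    8. ] yaw 86.5 tilt [-0.001 -0.    -1.   ] j [-0.29  0.41 -0.4   0.75  0.   -0.23] F [-1.1  1.5  5.8] w 33.2 gf 59.3
clock: 17.88
eef_pos: [0.4513, -0.1348, 0.0671]
tool_rot: [0.03, 1.0, 0.0, -0.0]
ft_force: [-1.0, 0.4, -1.3]
grip_width: 0.0332
grasp_force: 59.7
t 17.88 p [ 451.3 -134.8   67.1] yaw 86.5 tilt [ 0.  0. -1.] j [-0.29  0.33 -0.34  0.9   0.   -0.23] F [-1.   0.4 -1.3] w 33.2 gf 59.7
delta tool [-165.6  319.4    1. ]
```

```bash
python3 -m creep '[[[-22,42,-4],[0,0,0]],[[-24,46,-3],[0,0,0]],[[-24,46,-3],[0,0,0]],[[-24,46,0],[0,0,0]],[[-24,46,0],[0,0,0]],[[-24,46,0],[0,0,0]],[[-22,45,0],[0,0,0]],[[0,0,0],[0,0,0]],[[0,0,0],[0,0,0]]]'; python3 g.py 636 174 23
```

```text
clock: 19.0
eef_pos: [0.6331, 0.1711, 0.0753]
tool_rot: [0.03, 1.0, -0.001, -0.002]
ft_force: [1.0, -0.6, -0.6]
grip_width: 0.0336
grasp_force: 59.8
t 19.0 p [633.1 171.1  75.3] yaw 86.5 tilt [ 0.004 -0.002 -1.   ] j [ 0.26  0.65  0.22  1.15 -0.    0.32] F [ 1.  -0.6 -0.6] w 33.6 gf 59.8
delta tool [-3.   3.2 52.3]
```

```bash
python3 -m creep '[[[-2,2,20],[0,0,0]],[[0,0,20],[0,0,0]],[[0,0,8],[0,0,0]],[[0,0,3],[0,0,0]],[[0,0,0],[0,0,0]],[[0,0,0],[0,0,0]]]'; python3 g.py 636 174 21
```

```text
clock: 19.75
eef_pos: [0.6373, 0.1735, 0.0275]
tool_rot: [0.03, 1.0, 0.0, 0.001]
ft_force: [0.1, -0.0, -0.5]
grip_width: 0.0334
grasp_force: 59.8
t 19.75 p [637.3 173.5  27.5] yaw 86.5 tilt [-0.002  0.    -1.   ] j [ 0.27  0.7   0.18  1.05 -0.    0.33] F [ 0.1 -0.  -0.5] w 33.4 gf 59.8
delta tool [1.4 0.4 6.5]
```

```bash
python3 -m creep '[[[0,0,4],[0,0,0]],[[0,0,1.5],[0,0,0]],[[0,0,0],[0,0,0]]]'; python3 g.py
python3 -m creep '[[[0,0,0],[0,0,0]],[[0,0,0],[0,0,0]],[[0,0,0],[0,0,0]],[[0,0,-20],[0,0,0]],[[0,0,-40],[0,0,0]],[[0,0,-20],[0,0,0]],[[0,0,0],[0,0,0]]]' 60
python3 g.py 627.5 -189.8 100
```

```text
clock: 20.12
eef_pos: [0.6365, 0.1734, 0.0208]
tool_rot: [0.03, 1.0, -0.0, -0.0]
ft_force: [-0.1, 0.2, -0.4]
grip_width: 0.0329
grasp_force: 59.8
t 20.12 p [636.5 173.4  20.8] yaw 86.5 tilt [ 0. -0. -1.] j [0.27 0.7  0.17 1.04 0.   0.33] F [-0.1  0.2 -0.4] w 32.9 gf 59.8
clock: 21.0
eef_pos: [0.6384, 0.1739, 0.1035]
tool_rot: [0.03, 1.0, 0.001, 0.002]
ft_force: [0.2, -0.3, -0.1]
grip_width: 0.0598
grasp_force: 0.0
t 21.0 p [638.4 173.9 103.5] yaw 86.5 tilt [-0.005  0.002 -1.   ] j [0.27 0.63 0.27 1.2  0.   0.33] F [ 0.2 -0.3 -0.1] w 59.8 gf 0.0
delta tool [ -11.2 -363.7    2.9]
```

```bash
python3 -m creep '[[[-1,-42,0],[0,0,0]],[[-1,-46,0],[0,0,0]],[[-1,-46,0],[0,0,0]],[[-1,-46,0],[0,0,0]],[[-1,-46,0],[0,0,0]],[[-1,-46,0],[0,0,0]],[[-1,-46,0],[0,0,0]],[[-1,-44,0],[0,0,0]],[[0,0,0],[0,0,-0.061]],[[0,0,0],[0,0,0]],[[0,0,0],[0,0,0]]]' 40
python3 g.py 627.5 -189.8 39
python3 - <<'E'
from h import *
c=cam('scene');cv2.imwrite('pics/s3.png',c['image'])
E
```

```text
clock: 22.38
eef_pos: [0.6222, -0.1877, 0.1]
tool_rot: [-0.0, 1.0, 0.0, -0.001]
ft_force: [-0.2, 0.3, 0.2]
grip_width: 0.0397
grasp_force: 0.0
t 22.38 p [ 622.2 -187.7  100. ] yaw 90.0 tilt [ 0.002  0.001 -1.   ] j [-0.29  0.61  0.23  1.19  0.   -0.29] F [-0.2  0.3  0.2] w 39.7 gf 0.0
delta tool [-5.4 -2.1 61. ]
```

View pics/s3.png

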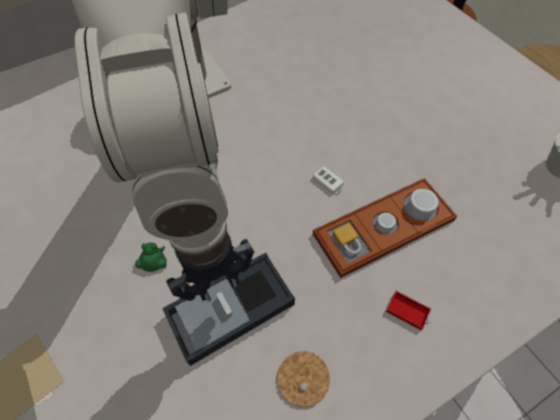

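Padlock (347,238), tin (386,222) and coin box (423,204) sit in their recesses, and the gripper is above the lid bar (224,303). Now I'll descend on the bar.

```bash
python3 -m creep '[[[-4,-1,20],[0,0,0]],[[0,0,22],[0,0,0]],[[0,0,12],[0,0,0]],[[0,0,0],[0,0,0]],[[0,0,0],[0,0,0]]]'; python3 g.py 627.5 -189.8 38
```

```text
clock: 23.05
eef_pos: [0.6272, -0.1894, 0.0475]
tool_rot: [-0.0, 1.0, -0.0, 0.0]
ft_force: [-0.4, -0.7, 0.5]
grip_width: 0.0398
grasp_force: 0.0
t 23.05 p [ 627.2 -189.4   47.5] yaw 90.0 tilt [-0.001 -0.    -1.   ] j [-0.29  0.67  0.18  1.08 -0.   -0.29] F [-0.4 -0.7  0.5] w 39.8 gf 0.0
delta tool [-0.3 -0.4  9.5]
```

```bash
python3 -m creep '[[[0,0,5],[0,0,0]],[[0,0,3.5],[0,0,0]],[[0,0,0],[0,0,0]]]'; python3 g.py
python3 -m creep '[[[0,0,0],[0,0,0]],[[0,0,0],[0,0,0]],[[0,0,0],[0,0,0]],[[0,0,0],[0,0,0]],[[0,0,0],[0,0,0]]]' 2
python3 g.py
python3 -m creep '[[[0,8,0],[0,0,0]],[[0,16,0],[0,0,0]],[[0,20,0],[0,0,0]],[[0,20,0],[0,0,0]],[[0,10,0],[0,0,0]],[[0,0,0],[0,0,0]],[[0,0,0],[0,0,0]]]'
python3 g.py 627.5 -105.5 38
```

```text
clock: 23.42
eef_pos: [0.6264, -0.1893, 0.0383]
tool_rot: [-0.0, 1.0, 0.0, -0.0]
ft_force: [-0.5, -0.4, -0.5]
grip_width: 0.0401
grasp_force: 0.0
t 23.43 p [ 626.4 -189.3   38.3] yaw 90.0 tilt [ 0.001  0.    -1.   ] j [-0.29  0.68  0.17  1.07  0.   -0.29] F [-0.5 -0.4 -0.5] w 40.1 gf 0.0
clock: 24.05
eef_pos: [0.6268, -0.1895, 0.0389]
tool_rot: [-0.0, 1.0, -0.0, 0.0]
ft_force: [-1.4, 0.1, 2.6]
grip_width: 0.0082
grasp_force: 61.1
t 24.05 p [ 626.8 -189.5   38.9] yaw 90.0 tilt [-0. -0. -1.] j [-0.29  0.67  0.17  1.07 -0.   -0.29] F [-1.4  0.1  2.6] w 8.2 gf 61.1
clock: 24.92
eef_pos: [0.6268, -0.1129, 0.0389]
tool_rot: [-0.001, 1.0, 0.001, 0.0]
ft_force: [-1.5, 1.7, 5.6]
grip_width: 0.0082
grasp_force: 61.5
t 24.93 p [ 626.8 -112.9   38.9] yaw 90.1 tilt [-0.     0.002 -1.   ] j [-0.18  0.64  0.11  1.04  0.   -0.18] F [-1.5  1.7  5.6] w 8.2 gf 61.5
delta tool [-0.8  7.4  0.9]
```

```bash
python3 -m creep '[[[0,4,0],[0,0,0]],[[0,2,0],[0,0,0]],[[0,0,0],[0,0,0]]]';python3 g.py 
python3 -m creep '[[[0,2,0],[0,0,0]],[[0,0,0],[0,0,0]]]';python3 g.py 627.5 -105.5 38
```

```text
clock: 25.3
eef_pos: [0.6267, -0.1081, 0.0388]
tool_rot: [-0.001, 1.0, 0.0, 0.0]
ft_force: [-1.6, -0.7, 5.0]
grip_width: 0.0079
grasp_force: 61.5
t 25.3 p [ 626.7 -108.1   38.8] yaw 90.1 tilt [-0.     0.001 -1.   ] j [-0.17  0.64  0.11  1.04  0.   -0.17] F [-1.6 -0.7  5. ] w 7.9 gf 61.5
clock: 25.55
eef_pos: [0.6268, -0.1065, 0.0388]
tool_rot: [-0.0, 1.0, -0.0, 0.0]
ft_force: [-0.9, -1.7, 5.8]
grip_width: 0.008
grasp_force: 61.5
t 25.55 p [ 626.8 -106.5   38.8] yaw 90.1 tilt [-0. -0. -1.] j [-0.17  0.64  0.11  1.04 -0.   -0.17] F [-0.9 -1.7  5.8] w 8.0 gf 61.5
delta tool [-0.7  1.   0.8]
```

```bash
python3 -m creep '[[[0,1.5,0],[0,0,0]],[[0,0,0],[0,0,0]]]';python3 g.py 
python3 -m creep '[[[0,1.5,0],[0,0,0]],[[0,0,0],[0,0,0]]]';python3 g.py 627.5 -105.5 38
```

```text
clock: 25.8
eef_pos: [0.6268, -0.1065, 0.0388]
tool_rot: [0.0, 1.0, -0.001, 0.0]
ft_force: [-1.4, -5.1, 5.8]
grip_width: 0.0082
grasp_force: 61.4
t 25.8 p [ 626.8 -106.5   38.8] yaw 90.0 tilt [-0.    -0.003 -1.   ] j [-0.17  0.64  0.11  1.04 -0.   -0.17] F [-1.4 -5.1  5.8] w 8.2 gf 61.4
clock: 26.05
eef_pos: [0.6267, -0.1065, 0.0388]
tool_rot: [0.001, 1.0, -0.003, 0.0]
ft_force: [-1.3, -8.1, 5.5]
grip_width: 0.008
grasp_force: 61.3
t 26.05 p [ 626.7 -106.5   38.8] yaw 89.9 tilt [-0.    -0.005 -1.   ] j [-0.17  0.64  0.1   1.03 -0.01 -0.16] F [-1.3 -8.1  5.5] w 8.0 gf 61.3
delta tool [-0.7  1.   0.8]
```

Lid is on its stop, fully open; that puts the bay centre at y ≈ -232. Release and go for the key.

```bash
python3 -m creep '[[[0,-2.5,0],[0,0,0]],[[0,0,0],[0,0,0]]]'
python3 -m creep '[[[0,0,0],[0,0,0]],[[0,0,0],[0,0,0]],[[0,0,-20],[0,0,0]],[[0,0,-40],[0,0,0]],[[0,0,0],[0,0,0]]]' 30
python3 g.py 477 140 100
```

```text
clock: 26.3
eef_pos: [0.6268, -0.1065, 0.0389]
tool_rot: [-0.0, 1.0, -0.0, 0.0]
ft_force: [-1.3, -2.7, 4.9]
grip_width: 0.0083
grasp_force: 61.5
clock: 26.92
eef_pos: [0.6294, -0.1067, 0.102]
tool_rot: [-0.0, 1.0, -0.0, 0.003]
ft_force: [0.4, 1.2, -0.0]
grip_width: 0.0302
grasp_force: 0.0
t 26.93 p [ 629.4 -106.7  102. ] yaw 90.0 tilt [-0.007 -0.001 -1.   ] j [-0.17  0.58  0.18  1.16  0.   -0.17] F [ 0.4  1.2 -0. ] w 30.2 gf 0.0
delta tool [152.2 246.8   0.8]
```

```bash
python3 -m creep '[[[24,39,0],[0,0,0]],[[26,42,0],[0,0,0]],[[26,42,0],[0,0,0]],[[26,42,0],[0,0,0]],[[26,42,0],[0,0,0]],[[24,40,0],[0,0,0]],[[0,0,0],[0,0,-0.109]],[[0,0,0],[0,0,-0.109]],[[0,0,0],[0,0,0]],[[0,0,0],[0,0,0]]]' 70
python3 g.py 477 140 5
```

```text
clock: 28.18
eef_pos: [0.4742, 0.1401, 0.0979]
tool_rot: [-0.108, 0.994, 0.0, -0.001]
ft_force: [0.4, 0.1, 0.3]
grip_width: 0.0699
grasp_force: 0.0
t 28.18 p [474.2 140.1  97.9] yaw 102.4 tilt [ 0.001  0.    -1.   ] j [ 0.29  0.33 -0.24  1.    0.    0.07] F [0.4 0.1 0.3] w 69.9 gf 0.0
delta tool [-2.8 -0.7 92.9]
```

```bash
python3 - <<'E'
from meas import *
for n in('top','scene'):
    c=cam(n);P=cloud(c);print(n)
    lines(dict(bar=((.627,-.12),.08,.046,.054),bay=((.627,-.232),.045,-.002,.012)),c,P)
    cv2.imwrite(f'pics/{n}4.png',c['image'])
E
```

```text
top
  bar (74, array([ 626.7, -106.9]), array([42.5, 10.2]), 0.3, 'med z', 50.2)
  bay (975, array([ 630.3, -232.9]), array([86.8, 83.2]), -88.1, 'med z', 4.8)
scene
  bar (129, array([ 627.6, -106.1]), array([45.2, 10.2]), -0.0, 'med z', 50.0)
  bay (1783, array([ 623.2, -231.9]), array([89.6, 82.2]), -89.6, 'med z', 4.0)
```

View pics/top4.png

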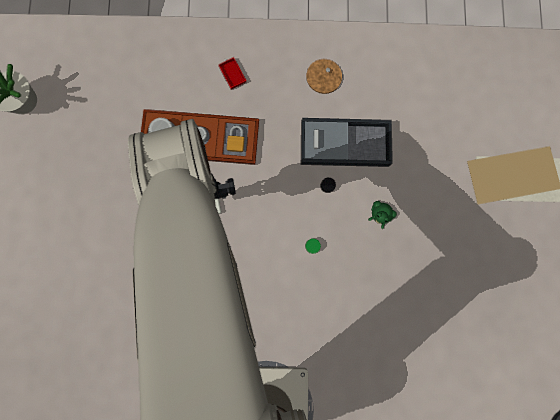

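Top view: lid parked at (327,140), bay felt visible at (371,140), floor 4–5 mm. Pick up the key.

```bash
python3 -m creep '[[[-2,0,30],[0,0,0]],[[0,0,33],[0,0,0]],[[0,0,14],[0,0,0]],[[0,0,10],[0,0,0]],[[0,0,5],[0,0,0]],[[0,0,0],[0,0,0]],[[0,0,0],[0,0,0]]]'; python3 g.py 477 140 3
```

```text
clock: 29.15
eef_pos: [0.4772, 0.1407, 0.0073]
tool_rot: [-0.109, 0.994, 0.0, 0.001]
ft_force: [0.0, -0.2, -0.8]
grip_width: 0.0698
grasp_force: 0.0
t 29.15 p [477.2 140.7   7.3] yaw 102.5 tilt [-0.001  0.    -1.   ] j [ 0.29  0.45 -0.34  0.78 -0.    0.07] F [ 0.  -0.2 -0.8] w 69.8 gf 0.0
delta tool [ 0.4 -0.6  4.3]
```

```bash
python3 -m creep '[[[0,0,3.5],[0,0,0]],[[0,0,0],[0,0,0]]]'
python3 -m creep '[[[0,0,0],[0,0,0]],[[0,0,0],[0,0,0]],[[0,0,0],[0,0,0]],[[0,0,0],[0,0,0]],[[0,0,0],[0,0,0]],[[0,0,0],[0,0,0]]]' 25
python3 g.py
python3 -m creep '[[[0,0,-30],[0,0,0]],[[0,0,-45],[0,0,0]],[[0,0,-20],[0,0,0]],[[0,0,0],[0,0,0.109]],[[0,0,0],[0,0,0.109]],[[0,0,0],[0,0,0]],[[0,0,0],[0,0,0]]]'
python3 g.py 623.5 -232 95
```

```text
clock: 29.4
eef_pos: [0.4765, 0.1405, 0.003]
tool_rot: [-0.109, 0.994, -0.0, -0.0]
ft_force: [-1.0, -0.1, 0.5]
grip_width: 0.07
grasp_force: 0.0
clock: 30.15
eef_pos: [0.4769, 0.1406, 0.0034]
tool_rot: [-0.109, 0.994, 0.0, 0.0]
ft_force: [-0.8, -0.3, 5.1]
grip_width: 0.0364
grasp_force: 60.5
t 30.15 p [476.9 140.6   3.4] yaw 102.5 tilt [-0.001  0.    -1.   ] j [ 0.29  0.46 -0.34  0.77 -0.    0.07] F [-0.8 -0.3  5.1] w 36.4 gf 60.5
clock: 31.02
eef_pos: [0.4762, 0.1404, 0.0975]
tool_rot: [-0.001, 1.0, -0.0, -0.0]
ft_force: [1.3, 0.7, -0.9]
grip_width: 0.0363
grasp_force: 60.3
t 31.02 p [476.2 140.4  97.5] yaw 90.1 tilt [ 0.001 -0.    -1.   ] j [ 0.29  0.34 -0.23  1.    0.    0.29] F [ 1.3  0.7 -0.9] w 36.3 gf 60.3
delta tool [-146.6 -372.7    2.5]
```

```bash
python3 -m creep '[[[-16,-38,-2],[0,0,0]],[[-16,-42,0],[0,0,0]],[[-16,-42,0],[0,0,0]],[[-16,-42,0],[0,0,0]],[[-16,-42,0],[0,0,0]],[[-16,-42,0],[0,0,0]],[[-16,-42,0],[0,0,0]],[[-16,-42,0],[0,0,0]],[[-17,-40,0],[0,0,0]],[[0,0,0],[0,0,0]],[[0,0,0],[0,0,0]]]'; python3 g.py 623.5 -232 45
```

```text
clock: 32.4
eef_pos: [0.621, -0.231, 0.0992]
tool_rot: [-0.0, 1.0, 0.001, -0.001]
ft_force: [-0.4, -0.3, -0.8]
grip_width: 0.036
grasp_force: 60.3
t 32.4 p [ 621.  -231.    99.2] yaw 90.0 tilt [ 0.002  0.001 -1.   ] j [-0.36  0.64  0.28  1.21  0.   -0.36] F [-0.4 -0.3 -0.8] w 36.0 gf 60.3
delta tool [-2.6 -1.1 54.2]
```

```bash
python3 -m creep '[[[-1,0,25],[0,0,0]],[[0,0,25],[0,0,0]],[[0,0,20],[0,0,0]],[[0,0,10],[0,0,0]],[[0,0,4],[0,0,0]],[[0,0,0],[0,0,0]],[[0,0,0],[0,0,0]]]'; python3 g.py 623.5 -232 8
```

```text
clock: 33.28
eef_pos: [0.6233, -0.2316, 0.0171]
tool_rot: [-0.0, 1.0, -0.0, 0.001]
ft_force: [-0.3, -0.3, -0.2]
grip_width: 0.0361
grasp_force: 60.3
t 33.27 p [ 623.3 -231.6   17.1] yaw 90.0 tilt [-0.002 -0.001 -1.   ] j [-0.36  0.71  0.18  1.04 -0.   -0.36] F [-0.3 -0.3 -0.2] w 36.1 gf 60.3
delta tool [-0.1 -0.4  9.1]
```

```bash
python3 -m creep '[[[0,0,5],[0,0,0]],[[0,0,3],[0,0,0]],[[0,0,0],[0,0,0]],[[0,0,0],[0,0,0]]]'; python3 g.py 623.5 -232 8
```

```text
clock: 33.78
eef_pos: [0.6225, -0.2315, 0.0079]
tool_rot: [-0.0, 1.0, 0.0, -0.0]
ft_force: [0.1, -0.6, -0.8]
grip_width: 0.0359
grasp_force: 60.3
t 33.77 p [ 622.5 -231.5    7.9] yaw 90.0 tilt [ 0.  0. -1.] j [-0.36  0.72  0.17  1.02  0.   -0.36] F [ 0.1 -0.6 -0.8] w 35.9 gf 60.3
delta tool [-1.  -0.5 -0.1]
```

```bash
python3 -m creep '[[[0,0,0],[0,0,0]],[[0,0,0],[0,0,0]],[[0,0,0],[0,0,0]],[[0,0,-20],[0,0,0]],[[0,0,-40],[0,0,0]],[[0,0,-35],[0,0,0]],[[0,40,0],[0,0,0]],[[0,44,0],[0,0,0]],[[0,42,0],[0,0,0]],[[0,0,0],[0,0,0]],[[0,0,0],[0,0,0]]]' 50
python3 g.py 627.2 -106.5 39
python3 - <<'E'
from meas import *
for n in('top','scene'):
    c=cam(n);P=cloud(c);print(n)
    lines(dict(bar=((.627,-.12),.08,.046,.054),key=((.627,-.235),.045,.010,.022)),c,P)
    if n=='scene':cv2.imwrite('pics/c5.png',cv2.resize(c['image'][240:370,150:310],None,fx=4,fy=4,interpolation=cv2.INTER_CUBIC))
E
```

```text
clock: 35.15
eef_pos: [0.6228, -0.1057, 0.1032]
tool_rot: [-0.0, 1.0, -0.0, 0.0]
ft_force: [0.3, -1.7, 0.9]
grip_width: 0.0499
grasp_force: 0.0
t 35.15 p [ 622.8 -105.7  103.2] yaw 90.0 tilt [-0.    -0.001 -1.   ] j [-0.17  0.58  0.17  1.17 -0.   -0.17] F [ 0.3 -1.7  0.9] w 49.9 gf 0.0
delta tool [-4.4 -0.8 64.2]
top
  bar None
  key None
scene
  bar (131, array([ 627.8, -106.3]), array([43.1, 10.3]), 0.3, 'med z', 50.0)
  key (752, array([ 622.4, -230.8]), array([80.6, 37.7]), 1.3, 'med z', 17.6)
```

View pics/c5.png

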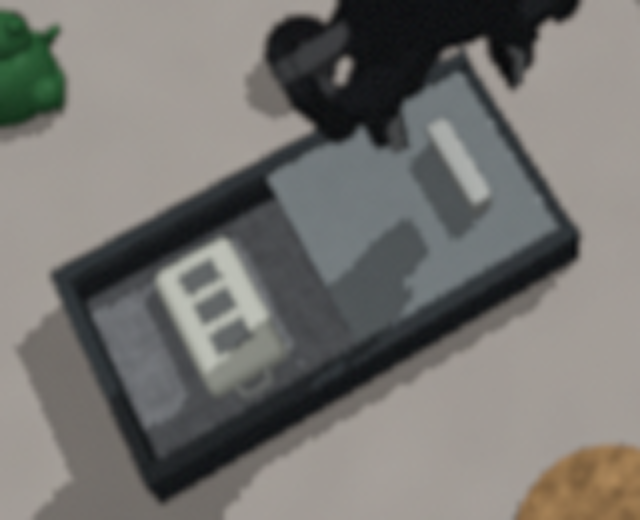

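The key lies flat in the bay (crop (220,310)), top at 17.6 mm (4 + 14), clear of the walls. Now shut the lid: the bar must go from -106.5 to -204.5.

```bash
python3 -m creep '[[[-3,0,20],[0,0,0]],[[0,0,25],[0,0,0]],[[0,0,12],[0,0,0]],[[0,0,0],[0,0,0]],[[0,0,0],[0,0,0]]]' 40; python3 g.py 627.2 -106.5 39
```

```text
clock: 35.88
eef_pos: [0.6263, -0.106, 0.0469]
tool_rot: [0.0, 1.0, -0.0, 0.001]
ft_force: [0.3, 0.6, 0.0]
grip_width: 0.0399
grasp_force: 0.0
t 35.88 p [ 626.3 -106.    46.9] yaw 90.0 tilt [-0.002 -0.    -1.   ] j [-0.17  0.63  0.11  1.05 -0.   -0.17] F [0.3 0.6 0. ] w 39.9 gf 0.0
delta tool [-0.9 -0.5  7.9]
```

```bash
python3 -m creep '[[[0,0,5],[0,0,0]],[[0,0,1.5],[0,0,0]],[[0,0,0],[0,0,0]]]'; python3 g.py
python3 -m creep '[[[0,0,0],[0,0,0]],[[0,0,0],[0,0,0]],[[0,0,0],[0,0,0]],[[0,0,0],[0,0,0]],[[0,0,0],[0,0,0]]]' 2
python3 g.py
python3 -m creep '[[[0,-8,0],[0,0,0]],[[0,-18,0],[0,0,0]],[[0,-22,0],[0,0,0]],[[0,-22,0],[0,0,0]],[[0,-16,0],[0,0,0]],[[0,-6,0],[0,0,0]],[[0,0,0],[0,0,0]],[[0,0,0],[0,0,0]]]'
python3 g.py 627.2 -204.5 39
```

```text
clock: 36.25
eef_pos: [0.6256, -0.1054, 0.0395]
tool_rot: [-0.0, 1.0, -0.0, -0.0]
ft_force: [0.2, -0.4, 0.2]
grip_width: 0.0397
grasp_force: 0.0
t 36.25 p [ 625.6 -105.4   39.5] yaw 90.0 tilt [ 0. -0. -1.] j [-0.17  0.64  0.1   1.04 -0.   -0.17] F [ 0.2 -0.4  0.2] w 39.7 gf 0.0
clock: 36.88
eef_pos: [0.6257, -0.1065, 0.0399]
tool_rot: [0.0, 1.0, -0.001, 0.0]
ft_force: [0.0, -5.6, 2.7]
grip_width: 0.008
grasp_force: 61.9
t 36.88 p [ 625.7 -106.5   39.9] yaw 90.0 tilt [-0.    -0.002 -1.   ] j [-0.17  0.64  0.1   1.04 -0.   -0.17] F [ 0.  -5.6  2.7] w 8.0 gf 61.9
clock: 37.88
eef_pos: [0.6258, -0.1991, 0.0399]
tool_rot: [0.001, 1.0, -0.001, 0.0]
ft_force: [-2.2, -0.4, 4.5]
grip_width: 0.0081
grasp_force: 62.3
t 37.88 p [ 625.8 -199.1   39.9] yaw 89.9 tilt [-0.001 -0.002 -1.   ] j [-0.31  0.68  0.18  1.07 -0.   -0.31] F [-2.2 -0.4  4.5] w 8.1 gf 62.3
delta tool [-1.4 -5.4  0.9]
```

```bash
python3 -m creep '[[[0,-3,0],[0,0,0]],[[0,-2,0],[0,0,0]],[[0,0,0],[0,0,0]]]';python3 g.py 
python3 -m creep '[[[0,-1.5,0],[0,0,0]],[[0,0,0],[0,0,0]]]';python3 g.py
python3 -m creep '[[[0,-1.5,0],[0,0,0]],[[0,0,0],[0,0,0]]]';python3 g.py 627.2 -204.5 39
```

```text
clock: 38.25
eef_pos: [0.6258, -0.2027, 0.0399]
tool_rot: [-0.0, 1.0, 0.0, 0.0]
ft_force: [-0.8, 0.7, 6.1]
grip_width: 0.008
grasp_force: 62.4
t 38.25 p [ 625.8 -202.7   39.9] yaw 90.0 tilt [-0.001  0.    -1.   ] j [-0.31  0.68  0.18  1.07  0.   -0.31] F [-0.8  0.7  6.1] w 8.0 gf 62.4
clock: 38.5
eef_pos: [0.6258, -0.2041, 0.0399]
tool_rot: [-0.0, 1.0, 0.0, 0.0]
ft_force: [-1.3, 1.1, 5.8]
grip_width: 0.0079
grasp_force: 62.4
t 38.5 p [ 625.8 -204.1   39.9] yaw 90.0 tilt [-0.001  0.    -1.   ] j [-0.32  0.68  0.18  1.07  0.   -0.32] F [-1.3  1.1  5.8] w 7.9 gf 62.4
clock: 38.75
eef_pos: [0.6258, -0.2046, 0.0399]
tool_rot: [-0.0, 1.0, 0.001, 0.0]
ft_force: [-1.2, 3.3, 5.9]
grip_width: 0.0082
grasp_force: 62.4
t 38.75 p [ 625.8 -204.6   39.9] yaw 90.0 tilt [-0.001  0.002 -1.   ] j [-0.32  0.68  0.18  1.07  0.   -0.32] F [-1.2  3.3  5.9] w 8.2 gf 62.4
delta tool [-1.4  0.1  0.9]
```

Travel 98.1 mm; one more nudge to confirm the stop, then unload, release, and retreat.

```bash
python3 -m creep '[[[0,-2,0],[0,0,0]],[[0,0,0],[0,0,0]]]';python3 g.py
python3 -m creep '[[[0,2.5,0],[0,0,0]],[[0,0,0],[0,0,0]]]';python3 g.py
python3 -m creep '[[[0,0,0],[0,0,0]],[[0,0,0],[0,0,0]],[[0,0,-20],[0,0,0]],[[0,0,-40],[0,0,0]],[[0,0,-40],[0,0,0]],[[40,0,-20],[0,0,0]],[[45,40,0],[0,0,0]],[[45,45,0],[0,0,0]],[[45,45,0],[0,0,0]],[[45,45,0],[0,0,0]],[[0,0,0],[0,0,0]],[[0,0,0],[0,0,0]]]' 30
python3 g.py
python3 - <<'E'
from meas import *
for n in('top','scene'):
    c=cam(n);P=cloud(c);print(n)
    lines(dict(bar=((.627,-.2),.08,.046,.056),coin=((.642,.262),.042,.03,.06),balm=((.636,.174),.035,.022,.04),frog=((.455,-.27),.05,.012,.06)),c,P)
    cv2.imwrite(f'pics/{n}6.png',c['image'])
E
```

```text
clock: 39.0
eef_pos: [0.6258, -0.2047, 0.0399]
tool_rot: [-0.001, 1.0, 0.003, 0.0]
ft_force: [-1.7, 7.3, 7.5]
grip_width: 0.0081
grasp_force: 62.6
t 39.0 p [ 625.8 -204.7   39.9] yaw 90.1 tilt [-0.     0.006 -1.   ] j [-0.32  0.68  0.19  1.08  0.01 -0.32] F [-1.7  7.3  7.5] w 8.1 gf 62.6
clock: 39.25
eef_pos: [0.6258, -0.2046, 0.0399]
tool_rot: [-0.0, 1.0, 0.0, 0.0]
ft_force: [-2.1, 1.9, 4.7]
grip_width: 0.0081
grasp_force: 62.4
t 39.25 p [ 625.8 -204.6   39.9] yaw 90.0 tilt [-0.     0.001 -1.   ] j [-0.32  0.68  0.18  1.07  0.   -0.32] F [-2.1  1.9  4.7] w 8.1 gf 62.4
clock: 40.75
eef_pos: [0.4088, -0.0325, 0.1599]
tool_rot: [-0.0, 1.0, -0.0, 0.001]
ft_force: [0.1, 0.4, 0.1]
grip_width: 0.0298
grasp_force: 0.0
t 40.75 p [408.8 -32.5 159.9] yaw 90.0 tilt [-0.002 -0.    -1.   ] j [-0.08  0.11 -0.35  1.11 -0.   -0.08] F [0.1 0.4 0.1] w 29.8 gf 0.0
top
  bar (82, array([ 626.4, -204.4]), array([42.8,  9.8]), 0.0, 'med z', 50.5)
  coin (447, array([642.2, 261.6]), array([55.8, 54.2]), 17.4, 'med z', 46.5)
  balm (194, array([639. , 175.8]), array([64.7, 54.6]), -31.0, 'med z', 32.0)
  frog (404, array([ 458.7, -268.9]), array([59.6, 52.5]), 41.7, 'med z', 25.6)
scene
  bar (139, array([ 627.8, -204. ]), array([43.4,  9.9]), -0.9, 'med z', 49.9)
  coin (589, array([643.3, 261.7]), array([56. , 55.4]), 45.0, 'med z', 46.1)
  balm (247, array([630. , 176.3]), array([48.1, 43.1]), 4.3, 'med z', 32.0)
  frog (602, array([ 459. , -274.9]), array([56.9, 51.6]), 81.4, 'med z', 24.4)
```

View pics/scene6.png

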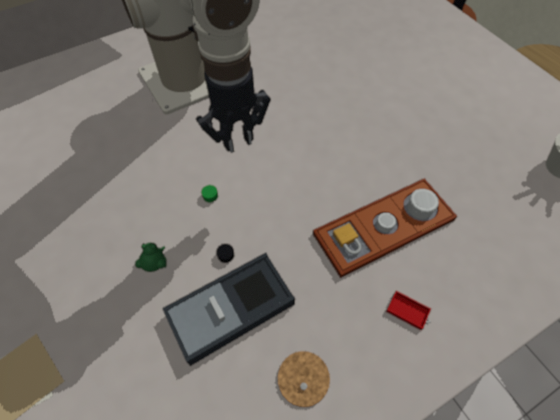

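View pics/top6.png

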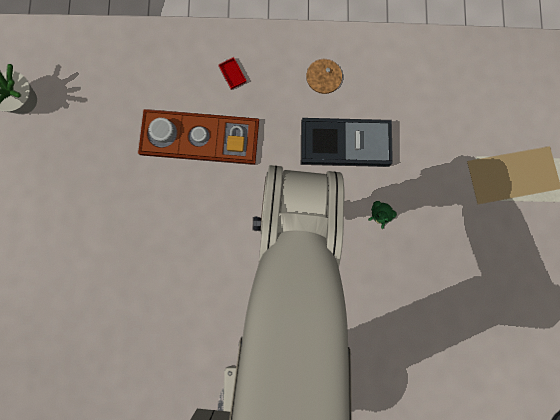

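The views show the coin box, tin and padlock in their recesses (top (162,130), (200,135), (236,138)). The lid is on its closed stop, with its bar at (359,140), and the frog is unmoved at (382,213). Handing in.

```bash
python3 -c "
from workcell import workorder
print(workorder.job_done())"
```

```text
the job is handed in; nothing more can be done
None
```

The job is handed in: the coin box, balm tin and padlock are in their recesses, the smart key is flat in the box with its lid fully shut, and the frog was left where it stood.

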